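# Hold a microscope objective up to the inspection camera

### The arm

A 6-joint arm with a two-finger parallel gripper is mounted at the origin on the work surface. World frame = base frame: x ahead of the robot, y to its left, z up, the work surface at z = 0. Lengths are in m, angles in degrees, forces in N, time in s.
With the tool pointing down it reaches from about 0.25 to 0.725 m from the base axis. Payload 9.7 kg.
Tool frame: the origin (TCP) lies on the centre line of the jaws, within the pads' length; the fingertips stand 14 mm ahead of it and the grasp point (between the pads) lies 5 mm behind it; z points along the fingers, y is the line along which they close (so a half turn about z gives the same grasp; the last joint's range is limited). The gripper opens to 85 mm and grips with 20 to 120 N. Pads are 22 mm wide; open, the fingers measure 114 mm over their backs; the gripper's body (76 mm by 85 mm) begins 54 mm behind the grasp point. The pads swing forward as they close: fully open they stand 13 mm farther back than shut.
Start: joints at [-71.276, 4.979, 10.078, 95.1, 0, 90], TCP at [0.177, -0.521, 0.245] pointing down, gripper open.
Joint ranges: [-179.16, 179.16], [-48.56, 103.87], [-65.8, 70.77], [-126.05, 130.52], [-82.76, 87.17], [-180, 180]. Speed limits (degrees/s): [127.2, 127.2, 147.25, 180, 180, 180].

### API

Orientations are given as [roll, pitch, yaw] about the fixed x, y, z axes, in that order (R = Rz(yaw) Ry(pitch) Rx(roll)).
In Python, from workcell import bot, camera, get_calibration, ticket gives the robot as it stands. The module is installed in compiled form; this text tells all that it offers.
- The arm moves only by the tool send_rows, never from a script. Its arguments are lists of equal length, an entry for each row: "linear": the shift along the tool's x, y, z in m, a list of three; "twist": the turn, a rotation vector about the tool's x, y, z in units of 10 degrees (1.0 is 10 degrees), a list of three; "gripper": the opening in per cent of the stroke, from 0 (shut) to 100 (fully open). In form: {"linear": [[x, y, z], ...], "twist": [[wx, wy, wz], ...], "gripper": [gripper, ...]}. A call has 1 to 8 rows; each row shifts and turns the commanded pose from where the row before left it, along the tool's axes as they then stand; what a row does not reach is not made up. A row lasts 1/8 s, in which the tool goes at most 62.5 mm and 10.7 degrees, less where a joint would pass 70% of its speed; a pose out of reach is approached as far as the arm can. A call with a gripper value outside its range is refused whole. The fingers move at their own pace and stop on an object; "grip_force" is the grip in N (left out, the last holds). Time passes only in rows, so rows that do not move let the fingers close. It gives the time, the measured TCP pose, the force, the opening and the grip force at its end, in the units of the state.
- bot.get_obs(): the state, without advancing time (a new reading comes with each control period).
- camera(name): name is "side" or "top"; returns the picture (480x640x3 uint8, red, green, blue); there is no depth.
- get_calibration(name): a dict with "fx", "fy", "cx", "cy" (pixels), "origin" and "orientation" of the camera in the world. Camera axes: x right, y down, z forward; pixel columns grow to the right and rows downward; lengths in m; the calibration is good to about 2 mm. A picture is of the moment at which its call begins. get_calibration takes no time and is no camera call.
- ticket.job_done(): hands the job in; it is judged then, once.
The state is a dict: "time": time; "q": joint angles; "qd": joint speeds; "joint_efforts": joint torques, N m; "ee_pos": TCP position; "tcp_rot": TCP orientation; "wrist_force": force on the tool from outside, world axes, zero at the start; "torque": the same for the moment, N m; "opening": finger opening in m; "grasp_force": force on a finger pad.
Only numpy, scipy, OpenCV 4.12 (cv2) and the standard library are available. Lean on these libraries where they do the work, as an engineer would, in place of code of your own. Each camera call takes 0.05 s, during which the arm holds its last target. There are 200 camera calls.

### The job

Get the long objective ready for its lens inspection: first take the white backing screen out of its wooden rack, slide its lower edge fully down into the slot of the inspection stand and let go of it. Then take the longer of the two microscope objectives from the cradle and hold it in the air in front of the stand's camera: level, centred on the camera's line of sight, its narrow front end squarely facing the camera lens with 60 mm between the two. Finish while still holding it there, motionless, and leave the short objective, the bottle and the dish where they are.

Things in the scene. Friction and masses are not known exactly. Their poses are not given: they have to be found in the camera images.
- screen_mid (a point): Centre of the backing screen: a plain white rigid plate 80 mm wide (its x), 6 mm thick (its y), 140 mm tall (its z), about 80 g, both faces alike. It starts standing in the slot of the wooden rack, its upper 114 mm free, and may lean a few degrees there. Best pinched across its thickness near the top edge.
- screen_foot (a point): Middle of the screen's lower edge, 70 mm below its centre.
- rack: Wooden rack that holds the screen at the start: a fixed block 110 (x) x 55 (y) mm, 36 mm high, with one slot along x, 26 mm deep. Origin at the centre of its underside, on the bench.
- slot_floor (a point): Middle of the floor of the slot in the aluminium block (110 x 45 mm, top 46 mm above the bench) at the end of the inspection stand away from the camera. Slot 85.5 mm long (x of this frame), 9 mm wide (y), 25 mm deep, 3 mm chamfer at its mouth; its floor is 21 mm above the bench, z is up. The screen has to stand in it.
- stand: Inspection stand, fixed: a grey base plate 120 (x) x 370 (y) mm, 12 mm thick, with the slotted block near its -y end and a steel column, top 262 mm above the bench, near its +y end. The camera on the column is a white 50 mm block with a dark lens barrel of 44 mm diameter that looks level along -y, at the slot's middle as seen from above.
- view_point (a point): Point in the air where the middle of the long objective has to be held: on the camera's line of sight, 105 mm in front of the camera lens front; seen from above the slot's middle lies 130 mm behind it. Its y points level at the lens, z is up. It goes with the camera, whose height on the column differs each time: line of sight 110 to 150 mm above the bench.
- objective_mid (a point): Middle of the long objective: a steel cylinder lying level, 90 mm long, 30 mm in diameter, about 220 g, balanced within 4 mm of this point. Its x runs along its axis to the narrow front end (15 mm long cone down to 14 mm diameter); the rear end is a brass thread 20 mm in diameter, 5 mm long. It may be turned about its own axis.
- cradle: Grey plastic cradle, fixed, foot 85 (x) x 160 (y) x 8 mm, origin under its centre on the bench. It has two V places at y = -45 and +45 mm; the long objective lies in either, axis along x, 50 mm above the bench, front to +x. The V supports are 6 mm thick, 21 mm either side of the middle, leaving 36 mm open between them for fingers down to the foot.
- objective_front (a point): Centre of the front glass of the long objective, 45 mm from its middle.
- short_objective_mid (a point): Middle of the short objective, to be left alone: 58 mm long, 30 mm in diameter, lying parallel in the other V place of the cradle.
- cleaner_mid (a point): Middle of a bottle of lens cleaner, 44 mm in diameter, 110 mm tall, standing on the bench. To be left alone.
- dish_mid (a point): Middle of a closed whitish Petri dish, 92 mm in diameter, 15 mm high, lying on the bench. To be left alone.

How it is judged:
By the outcome, as a careful person would: the job done as asked, in the order asked, and still so for the second after the job is handed in, while the arm keeps its last pose, push and grip.
It also fails if it takes over 58 s, if anything falls off the work surface, if the arm or the gripper's body presses on something with over 40 N, if the wrist force passes 120 N, or if a joint passes its speed limit or range.

## Working session

There is one attempt and no reset: what is moved stays moved. The work goes in short steps, Python scripts to look and compute and a tool call to move; the robot and the scene stay as the last step left them, time stands still between calls to the robot, and variables do not carry over. Pictures are saved under pics/ and viewed, at most 10 in all, crops included, and the job is handed in when it is done.

Besides the shell and the picture viewer there is one more tool, called after "Request:" as a command line: name --argument value ..., lists and objects as JSON in quotes. send_rows: Moves the arm, as the interface text tells. Its arguments: {"type":"object","properties":{"linear":{"type":"array"},"twist":{"type":"array"},"gripper":{"type":"array"},"grip_force":{"type":"number"}},"required":["linear","twist","gripper"]}

```bash
mkdir -p pics
python3 - <<'E'
from workcell import bot,camera,get_calibration
import cv2
for n in("side","top"):
    im=camera(n); cv2.imwrite(f"pics/{n}0.png",im[:,:,::-1]); print(n,get_calibration(n))
o=bot.get_obs(); print(o)
E
```

```text
side {'fx': 439.7468665766608, 'fy': 439.7468665766608, 'cx': 317.9887966918611, 'cy': 244.74509312235952, 'origin': array([ 0.45860208, -0.55460834,  0.76877364]), 'orientation': array([-140.83890688,    0.91647665,  -19.32849426])}
top {'fx': 504.2756000412753, 'fy': 504.2756000412753, 'cx': 322.04677889893577, 'cy': 234.77222532931304, 'origin': array([ 0.45374873, -0.05689985,  0.96972293]), 'orientation': array([-169.18538799,    0.7127731 ,  -90.52220321])}
{'time': 0.1, 'q': array([-7.12756415e+01,  5.00970215e+00,  1.00377585e+01,  9.50983989e+01,
        1.85505003e-03,  9.00019454e+01]), 'qd': array([-0.0053266 , -0.07045724,  0.09686583,  0.05342978, -0.03042438,
       -0.05468396]), 'joint_efforts': array([ 1.26001800e-03, -5.21558082e+01,  4.65656984e+01,  1.59427605e-02,
        2.88774368e-05,  2.93061021e-05]), 'ee_pos': array([ 0.17650747, -0.52071242,  0.24462605]), 'tcp_rot': array([-1.79929657e+02, -1.85266026e-03,  1.87224108e+01]), 'wrist_force': array([-0.41554956,  0.64621679,  0.03040964]), 'torque': array([ 0.00176316,  0.00878773, -0.0182956 ]), 'grasp_force': 0.0, 'opening': 0.0852638776866748}
```

View pics/side0.png

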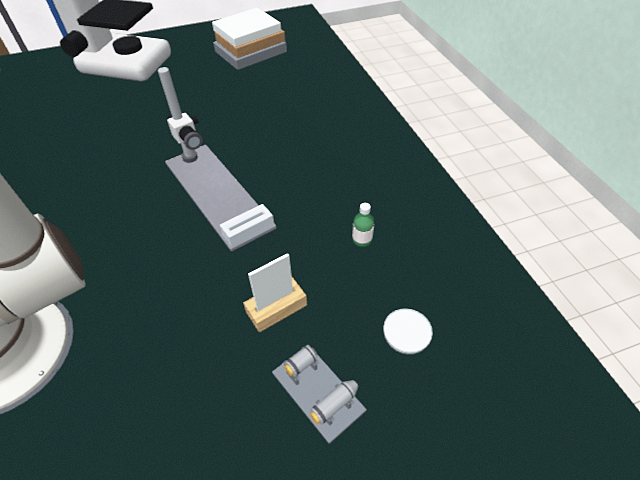

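View pics/top0.png

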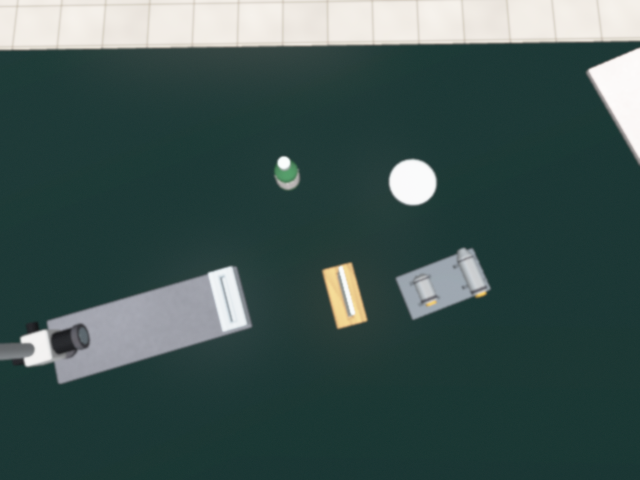

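The side view shows the stand (lens at about 193,141, slotted block at 247,222), screen in its rack (272,285) and cradle (320,395). The long objective is in the place farther from the rack, with its narrow end at 355,386. The top view shows the same: slot about (228,298), rack (345,296), long objective (471,272) and lens (82,336).

Run:
```python
import cv2,numpy as np
t=cv2.imread("pics/top0.png"); s=cv2.imread("pics/side0.png")
def crop(im,x0,y0,x1,y1,k): 
    return cv2.resize(im[y0:y1,x0:x1],None,fx=k,fy=k,interpolation=cv2.INTER_CUBIC)
a=crop(t,10,255,260,395,3); b=crop(t,315,235,505,335,4)
c=np.zeros((600,800,3),np.uint8)
cv2.imwrite("pics/t1.png",a)
c[:400,:760]=b; cv2.imwrite("pics/t2.png",c[:400,:760])
d=crop(s,150,55,290,255,3); e=crop(s,235,245,375,445,3)
g=np.hstack([d[:,:395],e[:,:400]]); print(g.shape); cv2.imwrite("pics/s1.png",g)
```

```text
(600, 795, 3)
```

View pics/t1.png

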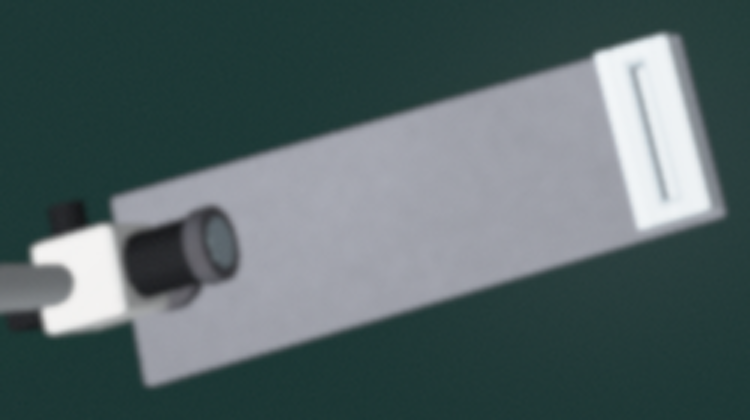

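View pics/t2.png

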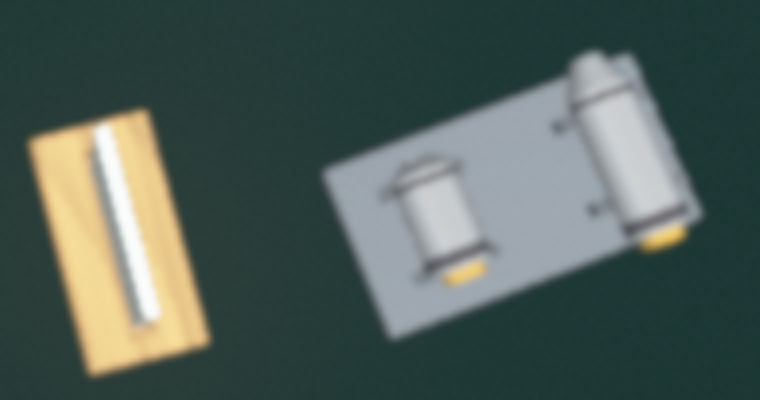

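View pics/s1.png

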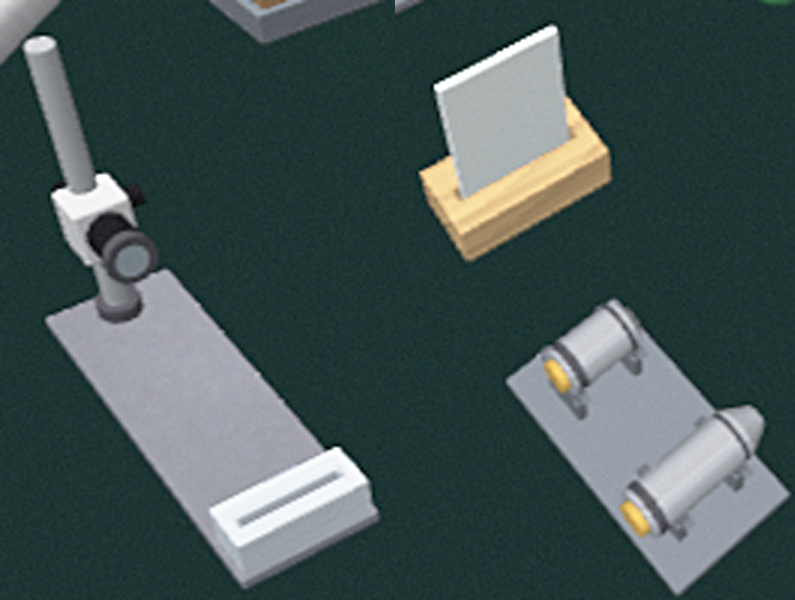

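The crops show the stand block's top corners at about (595,55), (668,35), (712,208) and (640,230), and the lens glass at (220,244) in the top view and (133,260) in the side view. The screen's top edge runs (103,127) to (150,320), and the long objective runs (590,60) to (663,240). I'll turn these picks into positions.

```bash
cat > h.py <<'E'
import numpy as np
from scipy.spatial.transform import Rotation as R
from workcell import bot,camera,get_calibration
C={n:get_calibration(n) for n in("side","top")}
def ray(n,p):
    c=C[n]; d=R.from_euler('xyz',c['orientation'],degrees=True).apply([(p[0]-c['cx'])/c['fx'],(p[1]-c['cy'])/c['fy'],1])
    return np.array(c['origin']),d/np.linalg.norm(d)
def onz(n,p,z):
    o,d=ray(n,p); return o+d*(z-o[2])/d[2]
def tri(a,b):
    (o1,d1),(o2,d2)=ray("top",a),ray("side",b)
    t=np.linalg.lstsq(np.c_[d1,-d2],o2-o1,rcond=None)[0]
    p,q=o1+d1*t[0],o2+d2*t[1]; return (p+q)/2,np.linalg.norm(p-q)
def proj(n,P):
    c=C[n]; v=R.from_euler('xyz',c['orientation'],degrees=True).inv().apply(np.array(P)-c['origin'])
    return np.array([c['fx']*v[...,0]/v[...,2]+c['cx'],c['fy']*v[...,1]/v[...,2]+c['cy']]).T
E
python3 - <<'E'
from h import *
np.set_printoptions(precision=4,suppress=True)
T1=lambda x,y:((x+.5)/3-.5+10,(y+.5)/3-.5+255)
T2=lambda x,y:((x+.5)/4-.5+315,(y+.5)/4-.5+235)
S1=lambda x,y:((x+.5)/3-.5+150,(y+.5)/3-.5+55)
S2=lambda x,y:((x-395+.5)/3-.5+235,(y+.5)/3-.5+245)
def poly(name,n,pts,z):
    P=np.array([onz(n,p,z)[:2] for p in pts]); e=np.roll(P,-1,0)-P
    print(name,n,"ctr",P.mean(0),"len",np.linalg.norm(e,axis=1),"ang",np.degrees(np.arctan2(e[:,1],e[:,0])))
poly("block","top",[T1(*p) for p in[(595,55),(668,35),(712,208),(640,230)]],.046)
poly("block","side",[S1(*p) for p in[(211,516),(338,449),(370,485),(240,545)]],.046)
poly("slot","top",[T1(632,65),T1(668,200)],.046)
poly("slot","side",[S1(240,522),S1(341,465)],.046)
print("lens",tri(T1(220,244),S1(133,260)))
poly("base","top",[T1(112,197),T1(148,386)],.012)
poly("rack","top",[T2(*p) for p in[(28,140),(148,110),(210,345),(90,375)]],.036)
poly("rack","side",[S2(*p) for p in[(421,178),(570,98),(609,150),(467,233)]],.036)
print("screen",tri(T2(103,127),S2(555,28)),tri(T2(150,320),S2(436,88)))
poly("screenbase","side",[S2(460,197),S2(570,135)],.036)
poly("cradle","top",[T2(*p) for p in[(322,172),(390,338),(703,215),(632,55)]],.008)
poly("cradle","side",[S2(*p) for p in[(507,380),(679,593),(788,493),(625,310)]],.008)
print("obj front,rear",tri(T2(590,58),S2(757,425)),tri(T2(664,240),S2(634,520)))
E
```

```text
block top ctr [0.5142 0.1266] len [0.0462 0.1091 0.0449 0.1103] ang [ -75.0942 -164.5237  106.3196   16.146 ]
block side ctr [0.5161 0.1246] len [0.1108 0.0466 0.1069 0.0377] ang [  18.0293  -73.8907 -166.7699  112.126 ]
slot top ctr [0.5136 0.1289] len [0.0854 0.0854] ang [-163.5832   16.4168]
slot side ctr [0.5177 0.1294] len [0.0896 0.0896] ang [  19.7275 -160.2725]
lens (array([0.4508, 0.3533, 0.1153]), np.float64(0.0027270444559817407))
base top ctr [0.4211 0.457 ] len [0.1194 0.1194] ang [-163.9551   16.0449]
rack top ctr [ 0.5189 -0.0869] len [0.0577 0.1113 0.0564 0.1111] ang [ -76.5024 -166.4561  103.2696   14.1937]
rack side ctr [ 0.5219 -0.0886] len [0.1129 0.0498 0.107  0.0524] ang [  13.9652  -76.3615 -164.8151  110.1228]
screen (array([ 0.5581, -0.0776,  0.1502]), np.float64(0.001171109469678151)) (array([ 0.4805, -0.0953,  0.1491]), np.float64(0.0021277070474511823))
screenbase side ctr [ 0.5202 -0.0896] len [0.0831 0.0831] ang [  14.7419 -165.2581]
cradle top ctr [ 0.5413 -0.2751] len [0.0836 0.1605 0.0822 0.1606] ang [-159.6725  -69.5534   20.3041  109.9638]
cradle side ctr [ 0.5437 -0.2783] len [0.1588 0.0826 0.1473 0.084 ] ang [ -69.4415   21.0398  110.2701 -166.7831]
obj front,rear (array([ 0.6002, -0.3057,  0.0459]), np.float64(0.0002964502469252476)) (array([ 0.517 , -0.3329,  0.05  ]), np.float64(0.001946862405703492))
```

Request:
send_rows --linear '[[0, 0, 0], [0.044, -0.034, 0], [0.044, -0.034, 0], [0.044, -0.034, 0], [0.044, -0.034, 0], [0.044, -0.034, 0], [0.044, -0.034, 0], [0.044, -0.034, 0]]' --twist '[[0, 0, 0.47], [0, 0, 0], [0, 0, 0], [0, 0, 0], [0, 0, 0], [0, 0, 0], [0, 0, 0], [0, 0, 0]]' --gripper '[50, 50, 50, 50, 50, 50, 50, 50]' --grip_force 30

```text
time: 1.1
ee_pos: [0.4185, -0.2137, 0.2451]
tcp_rot: [-180.0, 0.0, 14.0]
wrist_force: [-0.6, -1.3, 0.5]
opening: 0.0427
grasp_force: 0.0
```

Request:
send_rows --linear '[[0.044, -0.034, 0], [0.044, -0.034, 0], [0.041, -0.032, 0], [0, 0, 0]]' --twist '[[0, 0, 0], [0, 0, 0], [0, 0, 0], [0, 0, 0]]' --gripper '[50, 50, 50, 50]'

```text
time: 1.6
ee_pos: [0.5199, -0.0845, 0.2442]
tcp_rot: [-179.9, 0.1, 14.3]
wrist_force: [-0.5, -1.0, 0.1]
opening: 0.0431
grasp_force: 0.0
```

```bash
cat >> h.py <<'E'
def to(x,y,z,yaw=None,**k):
    o=bot.get_obs(); r=R.from_euler('xyz',o['tcp_rot'],degrees=True)
    print(o['time'],o['ee_pos'].round(4),o['tcp_rot'].round(2),'open',round(o['opening'],4),o['wrist_force'].round(2),round(o['grasp_force'],1))
    if yaw is not None:
        t=R.from_euler('xyz',[180,0,yaw],degrees=True); print('twist',((r.inv()*t).as_rotvec(degrees=True)/10).round(3)); r=t
    print('then lin',r.inv().apply(np.array([x,y,z])-o['ee_pos']).round(4))
E
python3 -c "
from h import *
to(.5193,-.0865,.127,14)"
```

```text
1.6 [ 0.5199 -0.0845  0.2442] [-1.7994e+02  8.0000e-02  1.4260e+01] open 0.0431 [-0.48 -1.03  0.06] 0.0
twist [-0.006  0.008  0.026]
then lin [-0.001   0.0019  0.1172]
```

Request:
send_rows --linear '[[0, 0.001, 0.03], [0, 0, 0.03], [0, 0, 0.03], [0, 0, 0.027], [0, 0, 0], [0, 0, 0]]' --twist '[[0, 0, 0], [0, 0, 0], [0, 0, 0], [0, 0, 0], [0, 0, 0], [0, 0, 0]]' --gripper '[50, 50, 50, 50, 50, 50]'

```text
time: 2.35
ee_pos: [0.519, -0.0885, 0.1294]
tcp_rot: [180.0, -0.1, 14.0]
wrist_force: [-0.2, -0.2, -0.0]
opening: 0.0423
grasp_force: 0.0
```

```bash
python3 -c "
from h import *
import cv2
to(.5193,-.0865,.127,14)
a=camera('side')[210:360,210:360,::-1];b=camera('top')[210:360,270:420,::-1]
cv2.imwrite('pics/g1.png',cv2.resize(np.hstack([a,b]),None,fx=2.6,fy=2.6,interpolation=2))"
```

```text
2.35 [ 0.519  -0.0885  0.1294] [ 1.7998e+02 -5.0000e-02  1.4000e+01] open 0.0423 [-0.15 -0.15 -0.01] 0.0
twist [ 0.002 -0.005 -0.   ]
then lin [ 0.0008 -0.0018  0.0024]
```

View pics/g1.png

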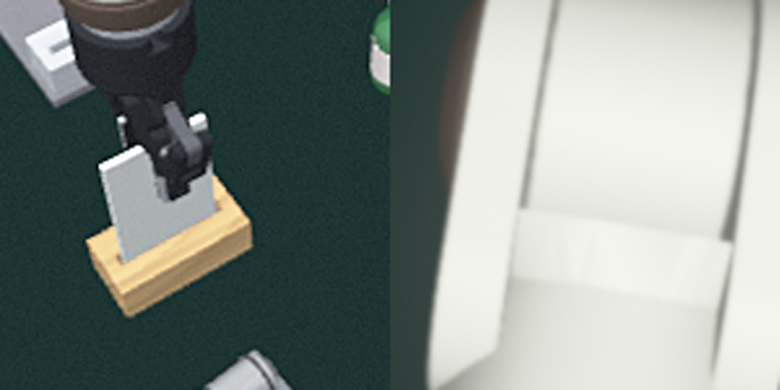

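The side view shows the fingers straddling the screen near its top. The arm hides the top view. Closing now.

Request:
send_rows --linear '[[0, -0.001, 0.001], [0, 0, 0], [0, 0, 0], [0, 0, 0], [0, 0, 0], [0, 0, 0], [0, 0, 0]]' --twist '[[0, 0, 0], [0, 0, 0], [0, 0, 0], [0, 0, 0], [0, 0, 0], [0, 0, 0], [0, 0, 0]]' --gripper '[30, 15, 0, 0, 0, 0, 0]' --grip_force 40

```text
time: 3.32
ee_pos: [0.5188, -0.0871, 0.1276]
tcp_rot: [180.0, -0.0, 14.0]
wrist_force: [0.5, -0.3, 5.2]
opening: 0.0054
grasp_force: 41.5
```

Request:
send_rows --linear '[[0, 0, -0.01], [0, 0, -0.02], [0, 0, -0.02], [0, 0, -0.02], [0, 0, -0.02], [0, 0, 0], [0, 0, 0]]' --twist '[[0, 0, 0], [0, 0, 0], [0, 0, 0], [0, 0, 0], [0, 0, 0], [0, 0, 0], [0, 0, 0]]' --gripper '[0, 0, 0, 0, 0, 0, 0]'

```text
time: 4.2
ee_pos: [0.5184, -0.087, 0.2164]
tcp_rot: [-180.0, 0.1, 14.0]
wrist_force: [-0.5, 0.6, -0.8]
opening: 0.0057
grasp_force: 40.9
```

```bash
python3 -c "
from h import *
import cv2
to(.514,.127,.22,16.1)
a=camera('side')[150:300,170:370,::-1]
cv2.imwrite('pics/g2.png',cv2.resize(a,None,fx=4,fy=4,interpolation=2))"
```

```text
4.2 [ 0.5184 -0.087   0.2164] [-1.7997e+02  6.0000e-02  1.4020e+01] open 0.0057 [-0.49  0.58 -0.83] 40.9
twist [-0.003  0.006 -0.208]
then lin [ 0.0551 -0.2068 -0.0036]
```

View pics/g2.png

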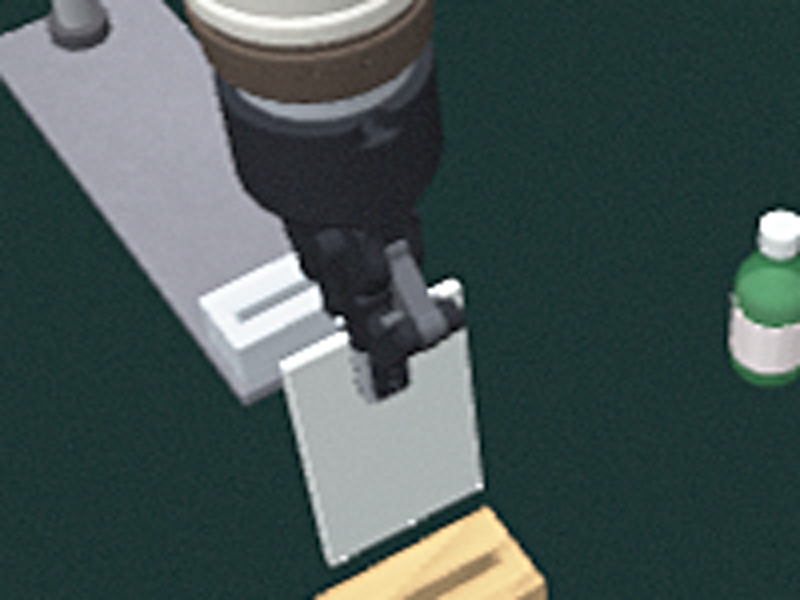

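The screen is held upright and clear of the rack, with its lower corners at crop (333,565) and (482,489). Now carrying it over the slot.

Request:
send_rows --linear '[[0, 0, 0], [0.009, -0.034, 0], [0.009, -0.034, 0], [0.009, -0.035, 0], [0.009, -0.035, 0], [0.009, -0.034, 0], [0.0095, -0.034, 0], [0, 0, 0]]' --twist '[[0, 0, -0.21], [0, 0, 0], [0, 0, 0], [0, 0, 0], [0, 0, 0], [0, 0, 0], [0, 0, 0], [0, 0, 0]]' --gripper '[0, 0, 0, 0, 0, 0, 0, 0]'

```text
time: 5.25
ee_pos: [0.5134, 0.1278, 0.2166]
tcp_rot: [-180.0, 0.1, 16.4]
wrist_force: [0.4, -0.2, -0.1]
opening: 0.0054
grasp_force: 40.8
```

Request:
send_rows --linear '[[0, 0, 0.015], [0, 0, 0.015], [0, 0, 0], [0, 0, 0]]' --twist '[[0, 0, 0], [0, 0, 0], [0, 0, 0], [0, 0, 0]]' --gripper '[0, 0, 0, 0]'

```text
time: 5.75
ee_pos: [0.5138, 0.1255, 0.1873]
tcp_rot: [-180.0, 0.0, 16.1]
wrist_force: [0.3, 0.1, 1.2]
opening: 0.0056
grasp_force: 40.8
```

```bash
python3 -c "
from h import *
import cv2
to(.514,.127,.22,16.1)
a=camera('side')[150:265,170:320,::-1]
cv2.imwrite('pics/side_g3.png',a)
cv2.imwrite('pics/g3.png',cv2.resize(a,None,fx=5,fy=5,interpolation=2))"
```

```text
5.75 [0.5138 0.1255 0.1873] [-180.      0.     16.09] open 0.0056 [0.28 0.07 1.2 ] 40.8
twist [-0.     0.    -0.001]
then lin [ 0.0006 -0.0014 -0.0327]
```

View pics/g3.png

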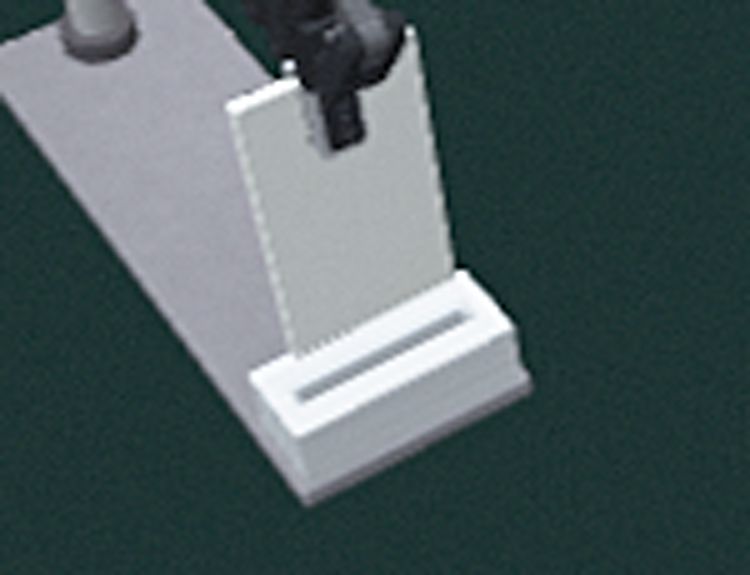

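The screen hangs above and behind the slot in this view. Its lower edge runs (297,355) to (457,268) and the slot (300,397) to (468,316). I'll compute the offset using this one camera.

Run:
```python
from h import *
p=lambda x,y:((x+.5)/5-.5+170,(y+.5)/5-.5+150)
ex=np.array([np.cos(np.radians(16.1)),np.sin(np.radians(16.1))]);ey=np.array([-ex[1],ex[0]])
f=[onz("side",p(*q),.0697)[:2] for q in((297,355),(457,268))]
for name,pts in(("mouth outer",((300,397),(468,316))),):
    s=[onz("side",p(*q),.046)[:2] for q in pts]
def d(a): 
    e=a[1]-a[0]; print((a[0]+a[1])/2,np.linalg.norm(e),np.degrees(np.arctan2(e[1],e[0]))); return (a[0]+a[1])/2
fc=d(f)+.003*ey; sc=d(s); print("slot-foot along x,y:",(sc-fc)@ex,(sc-fc)@ey)
# block top corners of this crop
B=[onz("side",p(*q),.046)[:2] for q in((250,377),(460,270),(514,325),(302,435))]; print("block",np.mean(B,0),np.linalg.norm(B-np.roll(B,1,0),axis=1), (np.mean(B,0)-fc)@ex,(np.mean(B,0)-fc)@ey)
# direct top-cam: camera offset of slot
```

```text
[0.51763137 0.129158  ] 0.08278100557058728 19.047269971544576
[0.51612698 0.12423425] 0.08472287675646409 14.891248570767205
slot-foot along x,y: -0.0028108186060673214 -0.007313452318402176
block [0.51609878 0.12780735] [0.04360558 0.10903546 0.04430835 0.10828705] -0.001847038322196144 -0.003872668937389289
```

Run:
```python
import cv2,numpy as np
a=cv2.imread("pics/side_g3.png").astype(int)
g=a.sum(2)//3
for c in range(60,95,4): print(c+170,g[50:90,c])
```

```text
230 [175 176 175 176 174 176 176 173 175 176 176 175 176 178 174 177 175 176
 177 170 195 219 243 245 244 242 244 203 160 161 199 242 246 244 245 248
 243 175 154 161]
234 [175 173 178 175 177 178 176 178 178 176 175 177 175 175 177 177 175 171
 199 222 245 246 244 243 244 200 163 153 176 246 248 245 246 247 241 178
 152 157 160 157]
238 [177 175 176 176 176 175 176 177 173 177 178 175 173 176 173 171 198 221
 244 245 244 242 245 203 163 153 179 246 248 245 245 247 240 175 151 156
 161 161 163 161]
242 [175 176 175 176 175 177 177 175 175 177 175 173 172 173 190 235 246 244
 244 242 245 204 162 152 179 247 248 245 246 249 226 165 151 156 161 161
 161 158 162 164]
246 [174 176 175 174 176 176 175 175 175 175 175 172 193 235 246 244 246 242
 245 207 161 155 177 247 247 245 245 250 227 164 154 157 161 163 161 157
 163 162 160 164]
250 [174 175 175 176 175 176 175 174 172 169 196 236 245 245 246 244 244 208
 163 155 180 247 247 245 246 248 226 165 156 159 160 163 161 160 161 164
 160 165 163 119]
254 [173 176 176 175 173 176 171 171 199 237 246 245 246 243 245 206 160 156
 180 247 248 245 246 249 225 164 157 158 161 162 162 160 163 161 162 166
 157 113 101  87]
258 [179 178 177 176 174 170 201 238 246 245 247 245 246 206 161 157 181 248
 248 246 246 249 227 167 154 162 161 163 160 160 164 162 163 167 153 116
 105  70  41  43]
262 [ 42  44  34  15 255 255 252 246 247 243 238 235 204 171 187 248 248 245
 247 250 228 168 156 160 160 164 161 161 164 165 163 165 157 117 104  70
  38  44  46  45]
```

Run:
```python
from h import *
ex=np.array([np.cos(np.radians(16.1)),np.sin(np.radians(16.1))]);ey=np.array([-ex[1],ex[0]])
tcp=np.array([.5138,.1255])
for z0 in(.0697,):
  for c,r in((238,216.2),(250,210.2),(258,206.2)): print("foot front edge y-3mm:", ((onz("side",(c,r),z0)[:2]-tcp)@ey*1e3+3).round(2))
for nm,L in(("far z.043 -4.5",((238,223.0),(250,217.1),(258,213.1))),("near z.046 +7.5/4.5",((238,226.1),(250,220.2),(258,216.2))),("front +22.5",((238,232.7),(250,226.5),(258,222.5)))):
  z=.043 if nm[0]=='f' and 'far' in nm else .046
  print(nm,[((onz("side",p,z)[:2]-tcp)@ey*1e3).round(2) for p in L])
print("mm y per 1mm z", (onz("side",(250,210),.0707)-onz("side",(250,210),.0697))[:2]@ey*1e3)
```

```text
foot front edge y-3mm: 3.2
foot front edge y-3mm: 3.39
foot front edge y-3mm: 3.51
far z.043 -4.5 [np.float64(6.37), np.float64(6.09), np.float64(6.08)]
near z.046 +7.5/4.5 [np.float64(-4.4), np.float64(-4.77), np.float64(-4.84)]
front +22.5 [np.float64(-21.35), np.float64(-21.12), np.float64(-21.31)]
mm y per 1mm z -0.9141273931677312
```

Request:
send_rows --linear '[[-0.001, 0, 0.01], [0, 0, 0.01], [0, 0, 0.003], [0, 0, 0.003], [0, 0, 0.003], [0, 0, 0]]' --twist '[[0, 0, 0], [0, 0, 0], [0, 0, 0], [0, 0, 0], [0, 0, 0], [0, 0, 0]]' --gripper '[0, 0, 0, 0, 0, 0]'

```text
time: 6.55
ee_pos: [0.5128, 0.1257, 0.1582]
tcp_rot: [-180.0, 0.0, 16.1]
wrist_force: [0.1, 0.4, -0.6]
opening: 0.0055
grasp_force: 40.8
```

Request:
send_rows --linear '[[0, 0, 0.003], [0, 0, 0.003], [0, 0, 0.003], [0, 0, 0.003], [0, 0, 0]]' --twist '[[0, 0, 0], [0, 0, 0], [0, 0, 0], [0, 0, 0], [0, 0, 0]]' --gripper '[0, 0, 0, 0, 0]'

```text
time: 7.18
ee_pos: [0.5127, 0.1256, 0.146]
tcp_rot: [-180.0, 0.0, 16.1]
wrist_force: [0.4, 0.3, -0.9]
opening: 0.0056
grasp_force: 40.8
```

Request:
send_rows --linear '[[0, 0, 0.003], [0, 0, 0.003], [0, 0, 0.002], [0, 0, 0]]' --twist '[[0, 0, 0], [0, 0, 0], [0, 0, 0], [0, 0, 0]]' --gripper '[0, 0, 0, 0]'

```text
time: 7.68
ee_pos: [0.5129, 0.1257, 0.1386]
tcp_rot: [-180.0, -0.0, 16.1]
wrist_force: [-1.6, 0.4, 2.6]
opening: 0.0057
grasp_force: 41.3
```

```bash
python3 -c "
from h import *
import cv2
to(.514,.127,.22,16.1)
a=camera('side')[150:265,170:320,::-1]
cv2.imwrite('pics/g4.png',cv2.resize(a,None,fx=5,fy=5,interpolation=2))"
```

```text
7.675 [0.5129 0.1257 0.1386] [-1.800e+02 -3.000e-02  1.613e+01] open 0.0057 [-1.56  0.37  2.64] 41.3
twist [-0.    -0.003  0.003]
then lin [ 0.0014 -0.0009 -0.0814]
```

View pics/g4.png

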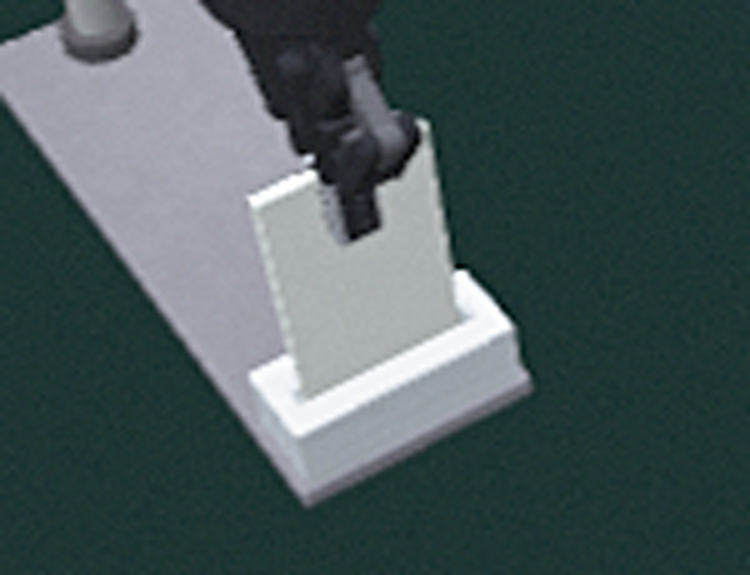

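The screen is in the slot, its face meeting the block top along (303,398) to (460,320). I'll press it down gently to make sure it is on the floor.

Request:
send_rows --linear '[[0, 0, 0.001], [0, 0, 0.0005], [0, 0, 0]]' --twist '[[0, 0, 0], [0, 0, 0], [0, 0, 0]]' --gripper '[0, 0, 0]'

```text
time: 8.1
ee_pos: [0.513, 0.1257, 0.1386]
tcp_rot: [180.0, -0.1, 16.1]
wrist_force: [-3.8, -1.4, 12.8]
opening: 0.0055
grasp_force: 43.2
```

Request:
send_rows --linear '[[0, 0, 0], [0, 0, 0], [0, 0, 0], [0, 0, 0], [0, 0, -0.01], [0, 0, -0.03], [0, 0, -0.05], [0, 0, -0.05]]' --twist '[[0, 0, 0], [0, 0, 0], [0, 0, 0], [0, 0, 0], [0, 0, 0], [0, 0, 0], [0, 0, 0], [0, 0, 0]]' --gripper '[10, 20, 40, 50, 50, 50, 50, 60]'

```text
time: 9.1
ee_pos: [0.5125, 0.1256, 0.2789]
tcp_rot: [180.0, -0.0, 16.1]
wrist_force: [0.8, -0.2, 0.0]
opening: 0.0513
grasp_force: 0.0
```

Run:
```python
from h import *
import cv2
im=camera('side'); cv2.imwrite('pics/side_r.png',im[:,:,::-1])
# screen top predicted: center .514,.127 top z .161
e=np.array([np.cos(np.radians(16.1)),np.sin(np.radians(16.1)),0]);n=np.array([-e[1],e[0],0])
c=np.array([.5134,.1262,.161])
print(proj("side",np.array([c-.04*e-.003*n,c+.04*e-.003*n])).round(1))
for nm,K in(("lo",.155),("hi",.161)): pass
g=im.sum(2)//3
for col in(225,235,245): print(col,g[165:205,col])
# long objective refined from top mask: steel/brass excluding foot
to(.5586,-.3205,.2,19)
```

```text
[[220.1 191.2]
 [254.9 175.1]]
225 [ 32  45 128 175 177 173 174 170 169 169 172 172 167 171 170 172 168 171
 172 168 162 192 255 255 217 163 174 176 174 175 173 177 177 174 175 175
 174 174 171 173]
235 [ 45  39  45  42  44  45  43  42  46  42  40  37  34 106 188 182 161 248
 255 243 180 171 175 176 175 175 176 174 175 176 174 175 178 178 176 175
 175 175 176 175]
245 [ 46  42  41  46  43  45  39  44  40  40  42  27 105 255 255 186 164 174
 175 178 174 176 177 175 174 175 174 178 174 175 176 177 176 175 173 176
 176 178 174 176]
9.15 [0.5134 0.1258 0.2858] [179.98  -0.49  16.12] open 0.0518 [-3.81 -0.64  4.04] 0.0
twist [ 0.003 -0.049 -0.288]
then lin [-0.1025  0.4367  0.0858]
```

Request:
send_rows --linear '[[0, 0, 0], [-0.0159, 0.0618, 0], [-0.0159, 0.0618, 0], [-0.0159, 0.0618, 0], [-0.0159, 0.0618, 0], [-0.0159, 0.0618, 0], [-0.0159, 0.0618, 0], [-0.0159, 0.0621, 0.03]]' --twist '[[0, 0, -0.41], [0, 0, 0], [0, 0, 0], [0, 0, 0], [0, 0, 0], [0, 0, 0], [0, 0, 0], [0, 0, 0]]' --gripper '[70, 70, 70, 70, 70, 70, 70, 70]'

```text
time: 10.15
ee_pos: [0.5569, -0.3064, 0.2525]
tcp_rot: [179.8, -0.2, 20.2]
wrist_force: [0.6, 0.2, 0.4]
opening: 0.0598
grasp_force: 0.0
```

Request:
send_rows --linear '[[0, 0, 0.05], [0, 0, 0.04], [0, 0, 0], [0, 0, 0]]' --twist '[[0, 0, 0], [0, 0, 0], [0, 0, 0], [0, 0, 0]]' --gripper '[70, 70, 70, 70]'

```text
time: 10.65
ee_pos: [0.557, -0.3039, 0.1627]
tcp_rot: [179.9, -0.1, 20.2]
wrist_force: [0.5, 0.3, 1.1]
opening: 0.0599
grasp_force: 0.0
```

```bash
python3 -c "
from h import *
to(.5583,-.319,.046,20.2)"
```

```text
10.65 [ 0.557  -0.3039  0.1627] [ 1.799e+02 -9.000e-02  2.024e+01] open 0.0599 [0.48 0.33 1.07] 0.0
twist [ 0.01  -0.009  0.004]
then lin [-0.004   0.0146  0.1167]
```

Request:
send_rows --linear '[[-0.004, 0.0145, 0], [0, 0, 0.03], [0, 0, 0.03], [0, 0, 0], [0, 0, 0]]' --twist '[[0, 0, 0], [0, 0, 0], [0, 0, 0], [0, 0, 0], [0, 0, 0]]' --gripper '[70, 70, 70, 70, 70]'

```text
time: 11.28
ee_pos: [0.5584, -0.3195, 0.1024]
tcp_rot: [179.9, -0.1, 20.2]
wrist_force: [0.1, 0.1, 0.4]
opening: 0.06
grasp_force: 0.0
```

```bash
python3 -c "
from h import *
import cv2
to(.5583,-.319,.046,20.2)
a=camera('side')[330:450,255:405,::-1]
cv2.imwrite('pics/g5.png',cv2.resize(a,None,fx=5,fy=5,interpolation=2))"
```

```text
11.275 [ 0.5584 -0.3195  0.1024] [ 1.799e+02 -8.000e-02  2.021e+01] open 0.06 [0.1  0.12 0.39] 0.0
twist [ 0.01  -0.008  0.001]
then lin [ 0.     -0.0005  0.0564]
```

View pics/g5.png

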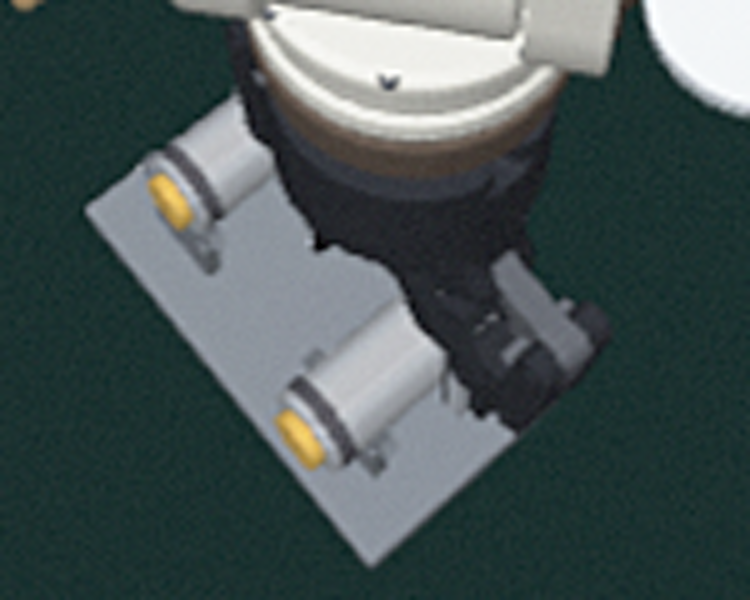

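The fingers are over the middle of the long objective; its brass rear end shows at crop (300,437) and both V supports are clear. That was my tenth picture, so I'll check by numbers from here.

Request:
send_rows --linear '[[0, 0, 0.02], [0, 0, 0.02], [0, 0, 0.01], [0, 0, 0.006], [0, 0, 0]]' --twist '[[0, 0, 0], [0, 0, 0], [0, 0, 0], [0, 0, 0], [0, 0, 0]]' --gripper '[70, 70, 70, 70, 70]'

```text
time: 11.95
ee_pos: [0.5576, -0.3186, 0.0439]
tcp_rot: [-180.0, 0.0, 20.2]
wrist_force: [-0.4, 0.3, 0.4]
opening: 0.0596
grasp_force: 0.0
```

Request:
send_rows --linear '[[0, 0, 0], [0, 0, 0], [0, 0, 0], [0, 0, 0], [0, 0, 0], [0, 0, 0], [0, 0, 0]]' --twist '[[0, 0, 0], [0, 0, 0], [0, 0, 0], [0, 0, 0], [0, 0, 0], [0, 0, 0], [0, 0, 0]]' --gripper '[55, 45, 40, 36, 34, 32, 30]' --grip_force 30

```text
time: 12.82
ee_pos: [0.5577, -0.3184, 0.0446]
tcp_rot: [-180.0, -0.0, 20.2]
wrist_force: [-2.2, 5.5, 5.0]
opening: 0.0291
grasp_force: 29.4
```

Request:
send_rows --linear '[[0, -0.0005, 0], [0, 0, 0], [0, 0, -0.005], [0, 0, -0.015], [0, 0, -0.03], [0, 0, -0.04], [0, 0, -0.04], [0, 0, 0]]' --twist '[[0, 0, 0], [0, 0, 0], [0, 0, 0], [0, 0, 0], [0, 0, 0], [0, 0, 0], [0, 0, 0], [0, 0, 0]]' --gripper '[20, 10, 0, 0, 0, 0, 0, 0]' --grip_force 90

```text
time: 13.82
ee_pos: [0.5588, -0.3191, 0.1791]
tcp_rot: [179.7, -0.2, 20.2]
wrist_force: [-0.2, 0.7, -1.4]
opening: 0.0276
grasp_force: 88.9
```

Run:
```python
from h import *
import cv2
to(.478,.2524,.26,106.1)
o=bot.get_obs(); print(o['torque'].round(3))
im=camera('side'); cv2.imwrite('pics/side_l.png',im[:,:,::-1])
hsv=cv2.cvtColor(im,cv2.COLOR_RGB2HSV)
m=cv2.inRange(hsv,(18,110,120),(32,255,255)); n,l,st,c=cv2.connectedComponentsWithStats(m)
print([(st[i].tolist(),c[i].round(1).tolist()) for i in range(1,n) if st[i,4]>8])
# predicted rear/front for pose tcp + offset, z=tcp+.005
p=o['ee_pos']; a=np.radians(o['tcp_rot'][2]); ax=np.array([np.cos(a),np.sin(a),0])
g=p+[0,0,.005]
print(proj("side",np.array([g-.045*ax,g+.045*ax])).round(1))
```

```text
13.825 [ 0.5588 -0.3191  0.1791] [179.69  -0.25  20.22] open 0.0276 [-0.19  0.65 -1.42] 88.9
twist [ 4.400e-02  3.000e-03 -8.588e+00]
then lin [ 0.5715  0.0808 -0.0809]
[-0.006 -0.044 -0.051]
[([285, 365, 8, 11, 49], [288.6, 369.9]), ([308, 379, 11, 14, 82], [313.3, 385.3])]
[[311.6 387.4]
 [360.2 348. ]]
```

Request:
send_rows --linear '[[0, 0, -0.01], [0, 0, -0.01], [0, 0, -0.01], [0, 0, -0.01], [0, 0, -0.01], [0, 0, 0], [0, 0, 0], [0, 0, 0]]' --twist '[[0, 0, -0.95], [0, 0, -0.95], [0, 0, -0.95], [0, 0, -0.95], [0, 0, -0.95], [0, 0, -0.95], [0, 0, -0.95], [0, 0, -0.95]]' --gripper '[0, 0, 0, 0, 0, 0, 0, 0]'

```text
time: 14.88
ee_pos: [0.5572, -0.3181, 0.2227]
tcp_rot: [-179.9, -0.1, 96.5]
wrist_force: [-0.4, -0.2, -2.0]
opening: 0.0274
grasp_force: 88.8
```

Request:
send_rows --linear '[[0, 0, 0], [0, 0, 0], [0, 0, 0]]' --twist '[[0, 0, -0.95], [0, 0, 0], [0, 0, 0]]' --gripper '[0, 0, 0]'

```text
time: 15.25
ee_pos: [0.5574, -0.3182, 0.2236]
tcp_rot: [-180.0, -0.0, 105.5]
wrist_force: [0.5, -0.6, -2.0]
opening: 0.0281
grasp_force: 88.8
```

Run:
```python
from h import *
to(.478,.2524,.23,106.1)
```

```text
15.25 [ 0.5574 -0.3182  0.2236] [-1.7995e+02 -4.0000e-02  1.0552e+02] open 0.0281 [ 0.54 -0.55 -2.  ] 88.8
twist [-0.005 -0.004 -0.058]
then lin [ 0.5702  0.082  -0.0064]
```

Request:
send_rows --linear '[[0, 0, -0.006], [0.03, 0.0045, 0], [0.05, 0.0072, 0], [0.055, 0.008, 0], [0.055, 0.008, 0], [0.055, 0.008, 0], [0.055, 0.008, 0], [0.055, 0.008, 0]]' --twist '[[0, 0, -0.058], [0, 0, 0], [0, 0, 0], [0, 0, 0], [0, 0, 0], [0, 0, 0], [0, 0, 0], [0, 0, 0]]' --gripper '[0, 0, 0, 0, 0, 0, 0, 0]'

```text
time: 16.25
ee_pos: [0.5071, 0.0387, 0.231]
tcp_rot: [179.9, 0.0, 106.2]
wrist_force: [-0.1, 0.1, -1.6]
opening: 0.0276
grasp_force: 88.9
```

Request:
send_rows --linear '[[0.055, 0.008, 0], [0.055, 0.008, 0], [0.05, 0.0072, 0], [0.035, 0.005, 0], [0.01, 0.001, 0], [0, 0, 0], [0, 0, 0]]' --twist '[[0, 0, 0], [0, 0, 0], [0, 0, 0], [0, 0, 0], [0, 0, 0], [0, 0, 0], [0, 0, 0]]' --gripper '[0, 0, 0, 0, 0, 0, 0]'

```text
time: 17.12
ee_pos: [0.4783, 0.241, 0.2305]
tcp_rot: [180.0, 0.0, 106.2]
wrist_force: [0.7, -0.5, -2.0]
opening: 0.0278
grasp_force: 89.0
```

```bash
cat > m.py <<'E'
from h import *
import cv2
def brass(n):
    im=camera(n); h=cv2.cvtColor(im,cv2.COLOR_RGB2HSV)
    m=cv2.inRange(h,(16,90,90),(34,255,255)); k,l,st,c=cv2.connectedComponentsWithStats(m)
    return im,[(st[i].tolist(),c[i].round(2).tolist()) for i in range(1,k) if st[i,4]>15]
def pred(n,mid,ax):
    # centroid of visible brass outline (rear disc and its side)
    u=np.cross([0,0,1],ax); w=np.cross(ax,u); t=np.linspace(0,2*np.pi,60)
    P=np.vstack([mid-d*ax+.01*(np.outer(np.cos(t),u)+np.outer(np.sin(t),w)) for d in(.045,.040)])
    hu=cv2.convexHull(proj(n,P).astype(np.float32)); M=cv2.moments(hu); return np.array([M['m10'],M['m01']])/M['m00'],M['m00']
E
python3 - <<'E'
from m import *
to(.478,.2524,.11,106.1)
o=bot.get_obs(); a=np.radians(106.1); ax=np.array([np.cos(a),np.sin(a),0]); mid=o['ee_pos']+[0,0,.005]
for n in("side","top"):
    im,b=brass(n); cv2.imwrite(f'pics/{n}_v.png',im[:,:,::-1]); print(n,b,pred(n,mid,ax), 'mm px', pred(n,mid+ax*.001,ax)[0]-pred(n,mid,ax)[0],pred(n,mid+[0,0,.001],ax)[0]-pred(n,mid,ax)[0])
    print('lens px pred',proj(n,np.array([.449,.3533,.115])).round(1))
# lens ellipse: from initial images: glass is greyish blob
for n,c,w in(("side",(194,141),14),("top",(83,336),14)):
    im=cv2.imread(f"pics/{n}0.png"); x,y=c; g=im[y-w:y+w,x-w:x+w].sum(2)//3
    print(n); print(g)
E
```

```text
17.125 [0.4783 0.241  0.2305] [1.7999e+02 1.0000e-02 1.0623e+02] open 0.0278 [ 0.66 -0.46 -2.04] 89.0
twist [0.001 0.001 0.013]
then lin [0.011  0.0029 0.1205]
side [([275, 32, 8, 11, 32], [279.16, 37.09]), ([216, 36, 7, 8, 19], [218.95, 39.26]), ([258, 37, 18, 11, 65], [266.48, 42.05]), ([235, 45, 17, 11, 65], [243.18, 50.28]), ([230, 46, 4, 6, 16], [231.56, 48.69]), ([207, 128, 10, 10, 79], [211.38, 132.25]), ([243, 277, 64, 54, 1383], [276.4, 305.18]), ([285, 365, 9, 11, 53], [288.74, 369.94])] (array([211.31737346, 133.14528692]), 82.42794601793867) mm px [-0.2282026  -0.24859824] [-0.10295691 -0.4178427 ]
lens px pred [192.7 141.7]
top [([323, 263, 44, 66, 1906], [344.11, 295.2]), ([145, 301, 9, 14, 80], [148.95, 307.69]), ([427, 301, 9, 5, 23], [431.0, 303.0])] (array([150.67640862, 307.26784426]), 96.82365365629084) mm px [-0.67131397  0.19968414] [-0.23938965 -0.032074  ]
lens px pred [ 83.1 336.3]
side
[[169 148  91  33  26  33  31  28  26  16  30  87 151 173 127  53  42  40
   42  41  44  40  43  45  45  45  44  40]
 [149  93  36  25  35  36  35  38  34  29  21  31  90 156 
[... 5682 characters left out ...]
 39  38  41  49  67  88  98 103 103 102  96  82  67  59  61  68  68  63
   65  85 122 151 164 167 167 167 167 166]
 [ 38  36  38  42  56  78  94 102 102 101  99  89  76  64  58  57  57  59
   70  99 134 157 165 167 168 167 167 166]
 [ 35  35  35  37  46  66  83  95  99 100  98  93  85  73  63  58  58  65
   86 118 147 162 167 168 167 168 167 167]
 [ 35  34  33  34  38  50  68  84  92  97  95  93  89  82  74  71  77  91
  112 137 156 164 166 166 167 167 168 167]
 [ 32  33  33  33  35  41  52  69  85  94  96  95  94  95  98 103 112 126
  141 153 161 165 165 165 166 166 167 167]
 [ 35  35  39  42  46  47  50  66  90 107 112 112 114 119 129 137 144 151
  158 162 163 164 164 164 165 165 167 167]]
```

```bash
cat >> m.py <<'E'
def sub(g,t):  # first subpixel upward crossing of threshold
    i=int(np.argmax(g>t)); return i-1+(t-g[i-1])/(g[i]-g[i-1])
from scipy.optimize import least_squares
LENS=tri((82.9,335.5),(194.2,141.4))
def measure(yaw=106.1):
    a=np.radians(yaw); ax=np.array([np.cos(a),np.sin(a),0]); o=[];B={"side":[],"top":[]}
    for _ in range(3):
        for n in B:
            im,b=brass(n); o.append(bot.get_obs()['ee_pos'])
            c=pred(n,o[-1]+[0,0,.005],ax)[0]; B[n].append(min((np.array(x[1]) for x in b),key=lambda q:np.linalg.norm(q-c)))
    tcp=np.mean(o,0); m={n:np.mean(B[n],0) for n in B}
    s=least_squares(lambda p:np.r_[pred("side",p,ax)[0]-m["side"],pred("top",p,ax)[0]-m["top"]],tcp)
    loc=lambda v:np.array([v@ax,v@np.cross([0,0,1],ax),v[2]])*1e3
    print("tcp",tcp.round(4),"mid",s.x.round(4),"res px",s.fun.round(2),"mid-tcp ax,left,up mm",loc(s.x-tcp).round(1))
    d=LENS[0]-s.x; print("lens-mid ax,left,up mm",loc(d).round(1), "lens-tcp",loc(LENS[0]-tcp).round(1)); return tcp,s.x
E
python3 - <<'E'
from m import *
np.set_printoptions(precision=4,suppress=True)
g=cv2.imread("pics/top0.png").sum(2)/3.
# long edges of base in top picture
def edge(cols,lo,hi,rev):
    P=[]
    for c in cols:
        col=g[lo(c):hi(c),c]; P.append((c,lo(c)+sub(col,105) if not rev else hi(c)-1-sub(col[::-1],105)))
    P=np.array(P); k=np.polyfit(P[:,0],P[:,1],1); r=P[:,1]-np.polyval(k,P[:,0]); k=np.polyfit(P[abs(r)<1,0],P[abs(r)<1,1],1)
    a,b=[onz("top",(c,np.polyval(k,c)),.012)[:2] for c in(cols[0],cols[-1])]; e=a-b
    return (a+b)/2,np.degrees(np.arctan2(e[1],e[0]))
mid=lambda c:int(355-(c-90)*.27)
A=edge(range(75,195),lambda c:mid(c)-60 if c<0 else mid(c)-65,lambda c:mid(c),0)
B=edge(range(75,225),lambda c:mid(c),lambda c:mid(c)+60,1)
print("edges yaw(lens dir)",A,B)
print("LENS",LENS)
measure()
E
```

```text
edges yaw(lens dir) (array([0.5251, 0.3101]), np.float64(105.81476572544331)) (array([0.4099, 0.2748]), np.float64(105.76644323292574))
LENS (array([0.4514, 0.3538, 0.1146]), np.float64(0.0023110753589121))
tcp [0.4782 0.2414 0.2304] mid [0.478  0.2436 0.2359] res px [-0.49  0.03  0.07 -0.36] mid-tcp ax,left,up mm [ 2.2 -0.5  5.5]
lens-mid ax,left,up mm [ 113.3   -5.  -121.3] lens-tcp [ 115.5   -5.5 -115.8]
```

Request:
send_rows --linear '[[0, 0, 0], [0.008, 0.0034, 0], [0, 0, 0.025], [0, 0, 0.03], [0, 0, 0.03], [0, 0, 0.024], [0, 0, 0.012], [0, 0, 0]]' --twist '[[0, 0, 0.04], [0, 0, 0], [0, 0, 0], [0, 0, 0], [0, 0, 0], [0, 0, 0], [0, 0, 0], [0, 0, 0]]' --gripper '[0, 0, 0, 0, 0, 0, 0, 0]'

```text
time: 18.52
ee_pos: [0.4788, 0.2507, 0.1089]
tcp_rot: [-179.9, 0.0, 105.9]
wrist_force: [0.2, -0.6, -1.5]
opening: 0.0275
grasp_force: 89.0
```

Run:
```python
from m import *
np.set_printoptions(precision=4,suppress=True)
tcp,mid=measure(105.8)
print(bot.get_obs()['tcp_rot'],bot.get_obs()['torque'])
ex=np.array([.9622,.2723,0]);ey=np.array([-.2723,.9622,0])
print("lateral err",(mid@ex-.5297)*1e3,"tcp",(tcp@ex-.5297)*1e3,"axial",mid@ey)
# lens height from each camera with xy on the centre line: intersect with plane lateral=.5297, and with plane axial=.2174
for n,p in(("side",(194.2,141.4)),("top",(82.9,335.5))):
    o,d=ray(n,p)
    for e,v in((ex,.5297),(ey,.2174)): print(n,"plane",v,o+d*(v-o@e)/(d@e))
# same point in side view: rear disc vs lens, is objective mid in line?
for n in("side","top"):
  im=camera(n); cv2.imwrite(f"pics/{n}_f.png",im[:,:,::-1])
```

```text
tcp [0.4795 0.2509 0.1103] mid [0.4793 0.2532 0.1153] res px [-0.19  0.06  0.03 -0.25] mid-tcp ax,left,up mm [ 2.2 -0.5  5.1]
lens-mid ax,left,up mm [104.5  -0.5  -0.7] lens-tcp [106.7  -1.1   4.4]
[179.9223  -0.0177 105.9026] [0.0029 0.0097 0.0386]
lateral err 0.46110671032351114 tcp -0.04480717552912683 axial 0.11309690597925665
side plane 0.5297 [0.4526 0.3459 0.1204]
side plane 0.2174 [0.4526 0.354  0.1145]
top plane 0.5297 [0.4503 0.3542 0.1138]
top plane 0.2174 [0.4503 0.3534 0.1156]
```

Request:
send_rows --linear '[[-0.0005, 0, 0.0005], [0, 0, 0], [0, 0, 0], [0, 0, 0], [0, 0, 0]]' --twist '[[0, 0, 0.01], [0, 0, 0], [0, 0, 0], [0, 0, 0], [0, 0, 0]]' --gripper '[0, 0, 0, 0, 0]'

```text
time: 19.55
ee_pos: [0.4792, 0.2501, 0.1088]
tcp_rot: [-180.0, 0.0, 105.8]
wrist_force: [0.8, -0.0, -2.6]
opening: 0.0276
grasp_force: 89.0
```

Run:
```python
from m import *
measure(105.8); o=bot.get_obs(); print(o['tcp_rot'].round(2),o['qd'].round(2),o['time'])
g=camera('side').sum(2)//3; r=cv2.imread('pics/side_r.png').sum(2)//3
for c in(225,245): print(g[172:195,c],r[172:195,c])
d=np.abs(g.astype(int)-r)[225:345,330:440]; print("bottle/dish change",(d>30).sum())
```

```text
tcp [0.4792 0.2501 0.1088] mid [0.4787 0.2526 0.1141] res px [-0.34  0.12 -0.03 -0.29] mid-tcp ax,left,up mm [ 2.5 -0.2  5.3]
lens-mid ax,left,up mm [104.9  -1.3   0.6] lens-tcp [107.4  -1.5   5.8]
[-180.    -0.   105.8] [-0.01  0.08 -0.02 -0.08  0.01 -0.08] 19.85
[121 116 115 118 117 111 127 156 172 169 168 171 167 164 191 255 255 220
 167 174 176 176 174] [170 169 169 172 172 167 171 170 172 168 171 172 168 162 192 255 255 217
 163 174 176 174 175]
[ 43  46  44  41  23 105 255 255 186 167 174 176 175 176 173 177 176 173
 176 177 175 178 175] [ 44  40  40  42  27 105 255 255 186 164 174 175 178 174 176 177 175 174
 175 174 178 174 175]
bottle/dish change 0
```

The objective is within about 1 mm of its target and motionless. The screen, bottle and dish haven't moved, so I'm handing in.

```bash
python3 -c "
from workcell import ticket
print(ticket.job_done())"
```

```text
the job is handed in; nothing more can be done
None
```

I handed the job in at about 20 s: the screen stands on the stand's slot floor, released, and the gripper holds the long objective level and still, its front end about 60 mm from the camera lens and centred to within about 1.5 mm, as measured from the camera images.

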